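Lay out the pipe fittings on their printed outlines

ROBOT

A 6-joint arm with a two-finger parallel gripper is mounted at the origin on the work surface. World frame = base frame: x ahead of the robot, y to its left, z up, the work surface at z = 0. Lengths are in mm, angles in rad, forces in N, time in s.
With the tool pointing down it reaches from about 300 to 775 mm from the base axis. Payload 14.6 kg.
Tool frame: the origin (TCP) lies midway between the tips of the shut fingers; the grasp point (between the pads) lies 19 mm behind it; z points along the fingers, y is the line along which they close (so a half turn about z gives the same grasp; the last joint's range is limited). The gripper opens to 94 mm and grips with 3 to 60 N. Pads are 16 mm wide; open, the fingers measure 119 mm over their backs; the gripper's body (75 mm by 177 mm) begins 78 mm behind the grasp point.
Start: joints at [-1.417, 0.3, 1.521, -0, 1.321, -0.067], TCP at [120.449, -536.639, 205.446] pointing down, gripper open.
Joint ranges: [-3.03, 3.03], [-0.79, 2.21], [0.23, 2.52], [-1.04, 4.18], [0, 3.07], [-2.55, 2.55]. Speed limits (rad/s): [2.22, 2.22, 2.57, 3.14, 3.14, 3.14].

INTERFACE

Orientations are given as [roll, pitch, yaw] about the fixed x, y, z axes, in that order (R = Rz(yaw) Ry(pitch) Rx(roll)).
In Python, from cell import manip gives the robot as it stands.
- The arm moves only by the shell command python3 -m creep 'ROWS' [OPENING] [FORCE]. ROWS is text: rows parted by semicolons, each of 6 numbers parted by spaces: the shift along the tool's x, y, z normalised to -1 to 1, where 1 is 4 cm, then the turn, a rotation vector about the tool's x, y, z normalised to -1 to 1, where 1 is pi rad. In form: dx dy dz ax ay az; .... A call has 1 to 20 rows; each row shifts and turns the commanded pose from where the row before left it, along the tool's axes as they then stand; what a row does not reach is not made up. A row lasts 1/8 s, in which the tool goes at most 62.5 mm and 10.7 degrees, less where a joint would pass 70% of its speed; a pose out of reach is approached as far as the arm can. A call with a number of a shift or a turn outside -1 to 1 is refused whole. A call with a gripper value outside its range is refused whole. OPENING is the closure, from 0 (fully open) to 1 (shut), set as the call begins (- or left out, the last holds). The fingers move at their own pace and stop on an object; FORCE is the grip in N (left out, the last holds). Time passes only in rows, so rows that do not move let the fingers close. It gives the time, the measured TCP pose, the force, the opening and the grip force at its end, in the units of the state.
- manip.read_state(): the state, without advancing time (a new reading comes with each control period).
- manip.camera(name): name is "scene" or "top" or "wrist"; returns a dict with "color" (400x640x3 uint8, red, green, blue), "range_z" (400x640 float32, mm along the optical axis (not along the pixel's ray), 0 where there is no reading), "camera_matrix" (3x3 intrinsics, pixels), "T" (4x4, takes a point from camera to world coordinates). Camera axes: x right, y down, z forward; pixel columns grow to the right and rows downward; lengths in mm; the calibration is good to about 2 mm. A picture is of the moment at which its call begins.
- manip.sign_off(): hands the job in; it is judged then, once.
The state is a dict: "clock": time; "joints": joint angles; "qd": joint speeds; "effort": joint torques, N m; "eef_pos": TCP position; "eef_rot": TCP orientation; "wrist_force": force on the tool from outside, world axes, zero at the start; "moment": the same for the moment, N m; "finger_gap": finger opening in mm; "finger_force": force on a finger pad.
Only numpy, scipy, OpenCV 4.12 (cv2) and the standard library are available. Lean on these libraries where they do the work, as an engineer would, in place of code of your own. Each camera call takes 0.05 s, during which the arm holds its last target. There are 200 camera calls.

TASK

Before the boiler service, lay each of the four loose pipe fittings (elbow, tee, straight coupling and handwheel valve) on the white pad that carries its own black outline, lying flat and upright as it is now, turned to cover its outline. Put each one down, do not drop it.

Things in the scene. Friction and masses are not known exactly. Their poses are not given: they have to be found in the camera images.
- tee: Brass tee fitting, lying flat, about 0.26 kg, 28 mm high. Origin on the underside below the junction of the three legs; legs run along +x, -x and +y (the branch). Necks 20 mm in diameter, axis 14 mm up; a hex nut (28 mm across flats, 33 mm wide from above) on each leg 35 to 47 mm from the origin, where it ends. Grip across a bare neck, 25 mm from the origin.
- elbow: Brass 90 degree elbow fitting, lying flat, about 0.18 kg, 28 mm high. Origin on the underside below the corner (a 22 mm round boss, 26 mm high); its two legs run along +x and +y. Necks 20 mm in diameter, axis 14 mm up; a hex nut (28 mm across flats, 33 mm wide from above) on each leg 35 to 47 mm from the origin, where it ends. Grip across a bare neck, 25 mm from the origin.
- coupling: Brass straight coupling lying flat, 0.17 kg, 28 mm high, 94 mm long. Origin at the centre of the underside; its axis lies along x, 14 mm up; alike either way round. Round neck 20 mm in diameter, bare for 35 mm either side of the origin (grip it in the middle, across), then a hex nut 28 mm across flats at each end.
- valve: Upright brass valve, 0.36 kg, 67 mm high; origin at the centre of the underside. Round bar with hex nuts along x, 94 mm long, alike either way round. On top a steel handwheel, centred over the origin, 46 mm in diameter, 52 to 64 mm above the underside, which does not turn: grip across its rim from above at any yaw. Below it a 20 mm stem and a 30 mm square block 28 mm high.
- pad_tee: Fixed white pad 112 x 92 mm (x by y), 5 mm thick, no rim; origin at the centre of its underside. Printed on it in black, life-size: the outline of the tee: its junction is 18 mm towards -y from the pad's origin, its run lies along the pad's x, its branch points to +y. The tee belongs with its own axes parallel to the pad's.
- pad_elbow: Fixed white pad 112 x 92 mm (x by y), 5 mm thick, no rim; origin at the centre of its underside. Printed on it in black, life-size: the outline of the elbow: its corner is at x = -18 mm, y = -18 mm from the pad's origin, its legs point to the pad's +x and +y. The elbow belongs with its own axes parallel to the pad's.
- pad_coupling: Fixed white pad 112 x 92 mm (x by y), 5 mm thick, no rim; origin at the centre of its underside. Printed on it in black, life-size: the outline of the straight coupling: a plain bar with wider ends, centred on the pad, along the pad's x. The coupling belongs there either way round.
- pad_valve: Fixed white pad 112 x 92 mm (x by y), 5 mm thick, no rim; origin at the centre of its underside. Printed on it in black, life-size: the outline of the valve: a bar with wider ends and a 49 mm disc (the handwheel) in the middle, centred on the pad, along the pad's x. The valve belongs there either way round.

How it is judged (in metres and radians):
At the end, for the whole second after the job is handed in: Each fitting lies at rest on the pad with its own outline, its origin within 12 mm of the outline's in pad x and y, underside within 4 mm of the pad's top, tilted under 0.12 rad, within 0.25 rad of the outline (tee and elbow pointing its way, coupling and valve either way round) (x of tee in the frame of pad_tee between -0.012 and 0.012 m and y of tee in the frame of pad_tee between -0.03 and -0.006 m and z of tee in the frame of pad_tee between 0.001 and 0.009 m and angle between the x axis of tee and the x axis of pad_tee, either way round below 0.25 rad and angle between each of tee, elbow, coupling, valve's own z axis and vertical below 0.12 rad and linear speed of each of tee, elbow, coupling, valve below 0.02 m/s and y of pad_tee in the frame of tee above 0 m and x of elbow in the frame of pad_elbow between -0.03 and -0.006 m and y of elbow in the frame of pad_elbow between -0.03 and -0.006 m and z of elbow in the frame of pad_elbow between 0.001 and 0.009 m and angle between the x axis of elbow and the x axis of pad_elbow, either way round below 0.25 rad and y of pad_elbow in the frame of elbow above 0 m and x of coupling in the frame of pad_coupling between -0.012 and 0.012 m and y of coupling in the frame of pad_coupling between -0.012 and 0.012 m and z of coupling in the frame of pad_coupling between 0.001 and 0.009 m and angle between the x axis of coupling and the x axis of pad_coupling, either way round below 0.25 rad and x of valve in the frame of pad_valve between -0.012 and 0.012 m and y of valve in the frame of pad_valve between -0.012 and 0.012 m and z of valve in the frame of pad_valve between 0.001 and 0.009 m and angle between the x axis of valve and the x axis of pad_valve, either way round below 0.25 rad); the robot touches nothing.
It fails at once if the tee is dropped or thrown: it moves at over 0.7 m/s with no finger touching it (linear speed of tee above 0.7 m/s and not (contact force between tee and the fingers above 0.05 N)).
It fails at once if the elbow is dropped or thrown: it moves at over 0.7 m/s with no finger touching it (linear speed of elbow above 0.7 m/s and not (contact force between elbow and the fingers above 0.05 N)).
It fails at once if the coupling is dropped or thrown: it moves at over 0.7 m/s with no finger touching it (linear speed of coupling above 0.7 m/s and not (contact force between coupling and the fingers above 0.05 N)).
It fails at once if the valve is dropped or thrown: it moves at over 0.7 m/s with no finger touching it (linear speed of valve above 0.7 m/s and not (contact force between valve and the fingers above 0.05 N)).
It also fails if it takes over 115 s, if anything falls off the work surface, if the arm or the gripper's body presses on something with over 40 N, if the wrist force passes 120 N, or if a joint passes its speed limit or range.

## Working session

There is one attempt and no reset: what is moved stays moved. The work goes in short steps, Python scripts to look and compute and a shell command to move; the robot and the scene stay as the last step left them, time stands still between calls to the robot, and variables do not carry over. Pictures are saved under pics/ and viewed, at most 14 in all, crops included, and the job is handed in when it is done.

```bash
ls; mkdir -p pics
cat > h.py <<'E'
import numpy as np, cv2
from cell import manip
def snap(n,f):
    c=manip.camera(n); cv2.imwrite(f'pics/{f}.png',c['color'][:,:,::-1]); np.savez(f'pics/{f}.npz',**c); return c
def ray(c,uv,z):
    K,T=c['camera_matrix'],c['T']
    d=T[:3,:3]@np.linalg.inv(K)@np.array([uv[0],uv[1],1.]); o=T[:3,3]
    return o+d*(z-o[2])/d[2]
def proj(c,p):
    K,T=c['camera_matrix'],c['T']
    q=K@(T[:3,:3].T@(np.array(p)-T[:3,3])); return q[:2]/q[2]
E
python3 - <<'E'
from h import *
np.set_printoptions(precision=3,suppress=True)
print(manip.read_state())
for n in ('top','scene'):
    c=snap(n,n+'0'); print(n,c['T'],c['camera_matrix'])
E
```

```text
pics
{'clock': 0.0, 'joints': array([-1.417,  0.3  ,  1.522, -0.   ,  1.321, -0.067]), 'qd': array([-0.001,  0.002, -0.   ,  0.001, -0.002,  0.001]), 'effort': array([  0.   , -53.181, -35.274,   0.071,   0.024,  -0.   ]), 'eef_pos': array([ 120.416, -536.401,  204.905]), 'eef_rot': array([-3.14 , -0.   ,  0.221]), 'wrist_force': array([ 0.516, -0.132, -0.934]), 'moment': array([0.009, 0.008, 0.012]), 'finger_force': 0.0, 'finger_gap': 93.85457965697573}
top [[  -0.011   -0.976    0.22   298.772]
 [  -1.       0.011   -0.003    2.324]
 [   0.      -0.22    -0.976 1060.853]
 [   0.       0.       0.       1.   ]] [[441.122   0.    316.069]
 [  0.    441.122 196.408]
 [  0.      0.      1.   ]]
scene [[ -0.683   0.522  -0.511 971.547]
 [  0.73    0.498  -0.468 439.487]
 [  0.011  -0.693  -0.721 698.505]
 [  0.      0.      0.      1.   ]] [[381.436   0.    324.098]
 [  0.    381.436 193.572]
 [  0.      0.      1.   ]]
```

View pics/top0.png

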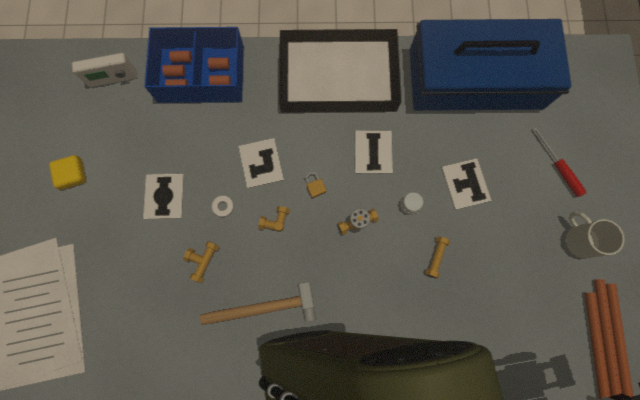

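View pics/scene0.png

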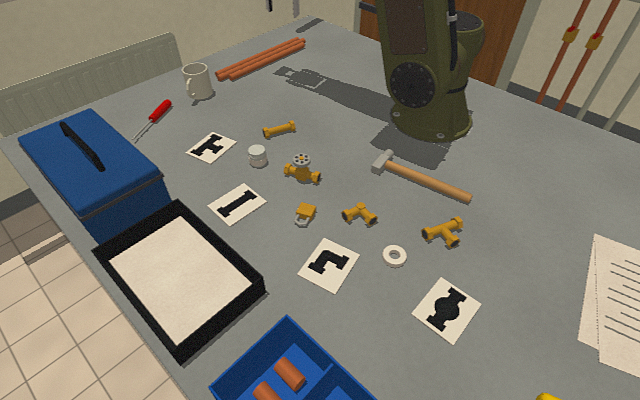

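The top view shows the tee at about (203,262), elbow (275,219), valve (358,221) and coupling (438,257). The pads are valve (163,196), elbow (261,162), coupling (374,152) and tee (467,183). A padlock (315,185), white ring (222,206), white cup (411,203) and hammer lie between them. The scene view agrees.

```bash
cat > m.py <<'E'
from h import *
np.set_printoptions(precision=1,suppress=True)
def load(f): return dict(np.load(f'pics/{f}.npz'))
def blob(m,uv,r=30):
    n,l,s,ce=cv2.connectedComponentsWithStats(m.astype(np.uint8))
    i=min((i for i in range(1,n) if s[i,4]>60),key=lambda i:np.hypot(*(ce[i]-uv))); return l==i
def wpts(c,m,z):
    K,T=c['camera_matrix'],c['T']; v,u=np.nonzero(m)
    d=(T[:3,:3]@np.linalg.inv(K)@np.c_[u,v,np.ones(len(u))].T).T
    return T[:3,3]+d*((z-T[2,3])/d[:,2])[:,None]
def cloud(c,m):
    K,T=c['camera_matrix'],c['T']; m=m&(c['range_z']>0); v,u=np.nonzero(m)
    p=np.linalg.inv(K)@np.c_[u,v,np.ones(len(u))].T*c['range_z'][m]
    return (T[:3,:3]@p).T+T[:3,3]
def brass(c):
    h=cv2.cvtColor(c['color'],cv2.COLOR_RGB2HSV); return (h[...,0]>12)&(h[...,0]<30)&(h[...,1]>120)&(h[...,2]>50)
def white(c):
    h=cv2.cvtColor(c['color'],cv2.COLOR_RGB2HSV); return (h[...,1]<45)&(h[...,2]>140)
def rect(p):
    r=cv2.minAreaRect(p[:,:2].astype(np.float32)); return np.array(r[0]),np.array(r[1]),r[2]
E
python3 - <<'E'
from m import *
F={'tee':((203,262),(443,233)),'elbow':((275,219),(360,214)),'valve':((358,221),(302,170)),'coupling':((438,257),(280,129))}
P={'tee':((467,183),(211,148)),'elbow':((261,162),(329,264)),'valve':((163,196),(447,311)),'coupling':((374,152),(237,204))}
for vi,n in enumerate(('top0','scene0')):
    c=load(n); b=brass(c); w=white(c)
    for k in F:
        m=blob(b,F[k][vi]); q=cloud(c,m); p=wpts(c,m,14)
        print(n,k,m.sum(),'ztop',np.percentile(q[:,2],[2,50,97]),'rect',*rect(p),'mean',p.mean(0)[:2])
    for k in P:
        m=blob(w,P[k][vi]); q=cloud(c,m); p=wpts(c,m,5)
        C,S,a=rect(p)
        hull=cv2.fillConvexPoly(np.zeros(m.shape,np.uint8),cv2.convexHull(np.argwhere(m)[:,::-1].astype(np.int32)),1)>0
        hull=cv2.erode(hull.astype(np.uint8),np.ones((3,3)))>0
        k2=hull&(cv2.cvtColor(c['color'],cv2.COLOR_RGB2GRAY)<70)
        pb=wpts(c,k2,5)
        print(n,'pad',k,m.sum(),'z',np.median(q[:,2]),'rect',C,S,round(a,1),'black',*rect(pb),'mean',pb.mean(0)[:2])
E
```

```text
top0 tee 553 ztop [14.2 23.  29.9] rect [387.  281.1] [65.8 94.8] 66.48698425292969 mean [383.7 274.1]
top0 elbow 362 ztop [13.1 23.7 30.1] rect [483.3 102.6] [67.9 58.8] 85.53480529785156 mean [477.7  99.9]
top0 valve 128 ztop [10.8 23.2 30.4] rect [461.4 -73.2] [29.4 36.7] 21.995086669921875 mean [459.2 -69.3]
top0 coupling 380 ztop [11.3 22.6 29.6] rect [ 386.7 -284.7] [30.5 96.3] 68.11551666259766 mean [ 386. -285.]
top0 pad tee 66 z 4.445068548170639 rect [ 530.2 -368.4] [52.2 28.3] 59.5 black [0. 0.] [0. 0.] 0.0 mean [nan nan]
top0 pad elbow 61 z 4.208814905501413 rect [ 601.1 -170.5] [30.  38.4] 44.6 black [0. 0.] [0. 0.] 0.0 mean [nan nan]
top0 pad valve 61 z 4.208814905501413 rect [ 601.1 -170.5] [30.  38.4] 44.6 black [0. 0.] [0. 0.] 0.0 mean [nan nan]
top0 pad coupling 61 z 4.208814905501413 rect [ 601.1 -170.5] [30.  38.4] 44.6 black [0. 0.] [0. 0.] 0.0 mean [nan nan]
scene0 tee 553 ztop [ 1.7 22.8 29.6] rect [385.4 283.9] [ 70.  112.8] 66.27157592773438 mean [379.6 275.4]
scene0 elbow 344 ztop [ 1.5 23.4 29.2] rect [484.2 104.7] [71.8 70.2] 77.0247802734375 mean [474.6  
[... 201 characters left out ...]
823242188 mean [ 383. -284.]
scene0 pad tee 98 z 5.176642784508431 rect [ 593.4 -342.8] [45.4 45.5] 18.7 black [ 575.3 -342.2] [1.6 7.7] 9.654108047485352 mean [ 575.7 -342.6]
scene0 pad elbow 1150 z 5.131052976322621 rect [625.7 138.7] [114.3  95.1] 11.6 black [623.  135.6] [64.3 65.1] 13.46175479888916 mean [621.7 132.8]
scene0 pad valve 1121 z 5.161164767759715 rect [542.4 376.5] [114.7  92.9] 0.7 black [541.4 376. ] [47.  96.1] 89.71428680419922 mean [543.  376.7]
scene0 pad coupling 725 z 5.066953699133023 rect [ 651.2 -145.3] [ 91.6 113.8] 88.9 black [ 651.  -143.9] [33.8 95.6] 89.1747055053711 mean [ 652.6 -143.9]<stdin>:16: RuntimeWarning: Mean of empty slice.
  ret = um.true_divide(
```

```bash
cat > pads.py <<'E'
from m import *
P={'tee':((467,183),(211,148)),'elbow':((261,162),(329,264)),'valve':((163,196),(447,311)),'coupling':((374,152),(237,204))}
for vi,n in enumerate(('top0','scene0')):
    c=load(n); g=cv2.cvtColor(c['color'],cv2.COLOR_RGB2GRAY)
    h=cv2.cvtColor(c['color'],cv2.COLOR_RGB2HSV)
    for k in P:
        u,v=P[k][vi]; R=np.zeros(g.shape,bool); R[v-36:v+37,u-40:u+41]=1
        loc=g[R]; w=R&(h[...,1]<70)&(g>0.72*np.percentile(loc,98))
        m=blob(w,P[k][vi]); C,S,a=rect(wpts(c,m,5))
        hull=cv2.fillConvexPoly(np.zeros(m.shape,np.uint8),cv2.convexHull(np.argwhere(m)[:,::-1].astype(np.int32)),1)
        hull=cv2.erode(hull,np.ones((3,3)))>0
        pb=wpts(c,hull&(g<0.45*np.percentile(loc,98)),5)
        print(n,k,'z',np.median(cloud(c,m)[:,2]).round(1),'rect',C,S,round(a,1),'black',*rect(pb),'mean',pb.mean(0)[:2])
    d=cloud(c,c['range_z']>=0)if 0 else None
c=load('top0')
for n,uv in(('top0',(358,218)),('scene0',(301,160))):
    c=load(n);R=np.zeros((400,640),bool);R[uv[1]-20:uv[1]+20,uv[0]-25:uv[0]+25]=1
    q=cloud(c,R&(c['range_z']>0)); w=q[(q[:,2]>46)&(q[:,2]<75)]
    print(n,'wheel',len(w),rect(w),w.mean(0),np.percentile(w[:,2],90)); l=q[(q[:,2]>9)&(q[:,2]<40)&(abs(q[:,0]-470)<80)]; print(rect(l))
E
python3 pads.py
```

```text
top0 tee z 4.5 rect [ 566.8 -371.4] [113.5  94.1] 13.4 black [ 566.5 -373.9] [94.1 62.8] 13.538100242614746 mean [ 567.7 -380.5]
top0 elbow z 4.7 rect [626.3 137.9] [113.8  94.2] 12.9 black [623.7 136. ] [72.2 54.8] 0.6289185881614685 mean [622.2 131.6]
top0 valve z 4.7 rect [543.7 375.4] [113.5  94.3] 0.5 black [543.3 375.4] [44.8 93.1] 89.37472534179688 mean [542.8 375.6]
top0 coupling z 4.5 rect [ 652.4 -145.3] [ 93.8 110.7] 89.4 black [ 652.2 -144.9] [30.4 95.4] 87.9195327758789 mean [ 651.4 -145.3]
scene0 tee z 5.1 rect [ 566.2 -370.2] [112.4  92.7] 13.4 black [ 566.1 -373.2] [96.1 63.8] 13.568891525268555 mean [ 568.6 -378.8]
scene0 elbow z 5.2 rect [625.2 139.3] [112.4  92.1] 12.7 black [623.1 135.5] [65.7 64.6] 12.093825340270996 mean [621.5 132.7]
scene0 valve z 5.2 rect [541.9 376.7] [112.3  92.2] 0.6 black [541.6 376.2] [48.  96.6] 89.54051971435547 mean [543.1 376.6]
scene0 coupling z 5.1 rect [ 651.3 -143.8] [ 91.8 112.4] 88.7 black [ 650.8 -144. ] [34.5 96.4] 88.80643463134766 mean [ 652.3 -144. ]
top0 wheel 312 (array([ 470.6, -100.5]), array([43.6, 44.6]), 43.70479965209961) [ 470.6 -100.3   63.5] 66.2493661097377
(array([ 471.5, -100.2]), array([31.8, 94.7]), 21.551265716552734)
scene0 wheel 215 (array([472.1, -97.3]), array([45.4, 43.9]), 76.73139953613281) [474.4 -94.1  62.9] 65.73872308853701
(array([472.3, -96.6]), array([31.9, 96.1]), 20.30438232421875)
```

```bash
cat > plan.py <<'E'
import sys; from h import *
from scipy.spatial.transform import Rotation as Ro
def plan(x,y,z,yaw):
    s=manip.read_state(); p=np.array(s['eef_pos']); R=Ro.from_euler('xyz',s['eef_rot'])
    G=Ro.from_euler('xyz',[np.pi,0,np.radians(yaw)])
    d=G.inv().apply(np.array([x,y,z])-p)/40; r=(R.inv()*G).as_rotvec()/np.pi
    print('t',round(s['clock'],2),'gap',round(s['finger_gap'],1),'ff',round(s['finger_force'],1),'wf',np.round(s['wrist_force'],1),'pos',np.round(p,1),'rot',np.round(np.degrees(s['eef_rot']),1))
    print('turn first',r.round(4),'then shift (post-turn axes)',d.round(3))
if __name__=='__main__': plan(*map(float,sys.argv[1:5]))
E
python3 - <<'E'
from m import *
for n,L in(('top0',{'tee':(203,262),'elbow':(275,219),'coupling':(438,257)}),('scene0',{'tee':(443,233),'elbow':(360,214),'coupling':(280,129)})):
    c=load(n); b=brass(c)
    for k in L:
        q=cloud(c,blob(b,L[k])); q=q[(q[:,2]>11)&(q[:,2]<34)]; print(n,k,*rect(q),q.mean(0))
E
python3 plan.py 386.5 -284.8 150 -22
```

```text
top0 tee [386.7 278.8] [62.2 93.6] 65.62443542480469 [383.  271.8  23.1]
top0 elbow [481.2 102.1] [58.4 64.3] 73.20296478271484 [476.1  98.9  23.5]
top0 coupling [ 385.2 -284.2] [28.4 93.7] 67.97673034667969 [ 385.  -282.8   22.6]
scene0 tee [386.4 281.9] [62.1 94.7] 66.42256164550781 [385.6 277.4  22.6]
scene0 elbow [483.2 104.2] [60.7 59.6] 73.12698364257812 [480.5 103.2  22.9]
scene0 coupling [ 386.9 -279.5] [25.3 94.3] 67.3147964477539 [ 388.  -277.9   21.2]
t 0.1 gap 94.1 ff 0.0 wf [-0.5 -0.1 -0.5] pos [ 120.4 -536.4  204.9] rot [-179.9   -0.    12.7]
turn first [-3.000e-04  1.000e-04  1.925e-01] then shift (post-turn axes) [ 3.811 -8.324  1.374]
```

```bash
python3 -m creep '0 0 0 0 0 0.048;0 0 0 0 0 0.048;0 0 0 0 0 0.048;0 0 0 0 0 0.048;0.38 -0.8 0 0 0 0;0.38 -0.83 0 0 0 0;0.38 -0.83 0 0 0 0;0.38 -0.83 0 0 0 0;0.38 -0.83 0 0 0 0;0.38 -0.83 0.2 0 0 0;0.38 -0.83 0.2 0 0 0;0.38 -0.83 0.3 0 0 0;0.38 -0.83 0.3 0 0 0;0.38 -0.83 0.3 0 0 0;0 0 0 0 0 0' 0.45 30
python3 - <<'E'
from m import *
c=snap('wrist','w1'); print(c['T']); print(proj(c,(386.5,-284.8,14)))
m=blob(brass(c),proj(c,(386.5,-284.8,14))); print(m.sum(),rect(wpts(c,m,14)),rect((lambda q:q[q[:,2]>10])(cloud(c,m))))
E
python3 plan.py 386.5 -284.8 150 -22
```

```text
clock: 1.98
eef_pos: [385.6, -284.8, 152.4]
eef_rot: [-3.141, 0.002, -0.38]
wrist_force: [0.3, -0.8, -0.1]
finger_gap: 51.6
finger_force: 0.0
[[  -0.4   -0.9   -0.2  451.9]
 [  -0.9    0.4    0.1 -312.6]
 [  -0.     0.3   -1.   331. ]
 [   0.     0.     0.     1. ]]
[315.5 185.5]
1760 (array([ 380.9, -284.8]), array([30.4, 97.5]), 68.35212707519531) (array([ 383.8, -286. ]), array([30.4, 93.7]), 68.33480834960938)
t 2.02 gap 52.0 ff 0.0 wf [-0.3 -0.8 -0.2] pos [ 385.1 -285.8  153. ] rot [-1.80e+02  1.00e-01 -2.18e+01]
turn first [-0.0001  0.0004  0.0011] then shift (post-turn axes) [ 0.024 -0.037  0.075]
```

View pics/w1.png

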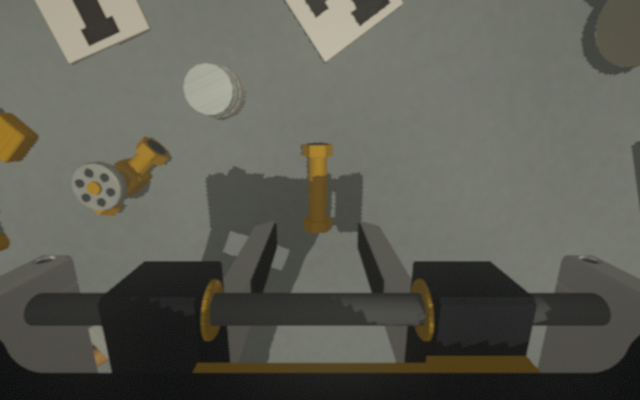

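The wrist view shows the coupling centred between the fingers at about (317,187), lined up. I'll go down and grip.

```bash
python3 -m creep '0 0 0.7 0 0 0;0 0 0.8 0 0 0;0 0 0.8 0 0 0;0 0 0.7 0 0 0;0 0 0.4 0 0 0;0 0 0.25 0 0 0;0 0 0 0 0 0' && python3 plan.py 385.5 -285 5 -22 && python3 -m creep '0 0 0 0 0 0;0 0 0 0 0 0;0 0 0 0 0 0;0 0 0 0 0 0;0 0 0 0 0 0;0 0 0 0 0 0' 1 40
```

```text
clock: 2.9
eef_pos: [384.9, -286.7, 7.5]
eef_rot: [-3.142, 0.0, -0.383]
wrist_force: [-0.2, -0.5, 0.1]
finger_gap: 51.7
finger_force: 0.0
t 2.9 gap 51.7 ff 0.0 wf [-0.2 -0.5  0.1] pos [ 384.9 -286.7    7.5] rot [-180.     0.   -21.9]
turn first [-0.      0.      0.0004] then shift (post-turn axes) [-0.001 -0.045  0.063]
clock: 3.65
eef_pos: [385.1, -286.4, 7.7]
eef_rot: [-3.142, -0.0, -0.382]
wrist_force: [-0.1, 2.0, 5.8]
finger_gap: 18.9
finger_force: 40.0
```

```bash
python3 -m creep '0 0 -0.4 0 0 0;0 0 -0.6 0 0 0;0 0 -0.8 0 0 0;0 0 -0.8 0 0 0;0 0 0 0 0 0' && python3 plan.py 651.9 -144.6 60 -1
```

```text
clock: 4.28
eef_pos: [385.6, -287.2, 113.9]
eef_rot: [3.14, -0.004, -0.382]
wrist_force: [-0.6, 1.1, -2.7]
finger_gap: 18.7
finger_force: 40.0
t 4.28 gap 18.7 ff 40.0 wf [-0.6  1.1 -2.7] pos [ 385.6 -287.2  113.9] rot [179.9  -0.2 -21.9]
turn first [ 0.0007 -0.0012 -0.1162] then shift (post-turn axes) [ 6.593 -3.68   1.346]
```

```bash
python3 -m creep '0 0 0 0 0 -0.039;0 0 0 0 0 -0.039;0 0 0 0 0 -0.038;0.4 -0.2 0 0 0 0;0.7 -0.4 0 0 0 0;0.8 -0.44 0 0 0 0;0.8 -0.44 0 0 0 0;0.8 -0.44 0 0 0 0;0.8 -0.44 0 0 0 0;0.8 -0.44 0 0 0 0;0.8 -0.44 0.2 0 0 0;0.5 -0.3 0.4 0 0 0;0.2 -0.14 0.5 0 0 0;0 0 0.2 0 0 0;0 0 0 0 0 0;0 0 0 0 0 0' && python3 plan.py 651.9 -144.6 13 -1
python3 - <<'E'
from m import *
c=snap('wrist','w2')
E
```

```text
clock: 6.28
eef_pos: [651.5, -144.6, 60.3]
eef_rot: [3.141, -0.001, -0.019]
wrist_force: [0.1, 0.3, -2.2]
finger_gap: 18.8
finger_force: 40.0
t 6.28 gap 18.8 ff 40.0 wf [ 0.1  0.3 -2.2] pos [ 651.5 -144.6   60.3] rot [ 1.8e+02 -1.0e-01 -1.1e+00]
turn first [ 0.0001 -0.0003 -0.0005] then shift (post-turn axes) [ 0.01  -0.     1.184]
```

View pics/w2.png

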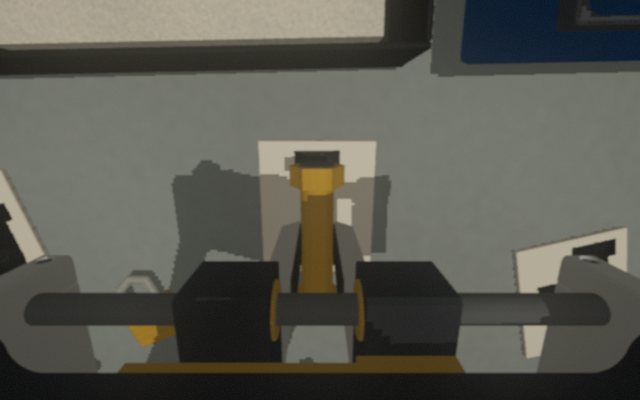

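The wrist view shows the coupling (nut at 317,175) squarely over its outline on the pad. I'll lower it.

```bash
python3 -m creep '0 0 0.4 0 0 0;0 0 0.4 0 0 0;0 0 0.2 0 0 0;0 0 0.13 0 0 0;0 0 0.05 0 0 0;0 0 0 0 0 0;0 0 0 0 0 0' && python3 plan.py 471.3 -100 100 30
```

```text
clock: 7.2
eef_pos: [651.7, -144.1, 12.8]
eef_rot: [3.141, -0.001, -0.018]
wrist_force: [-2.0, 0.5, 3.7]
finger_gap: 19.2
finger_force: 40.0
t 7.2 gap 19.2 ff 40.0 wf [-2.   0.5  3.7] pos [ 651.7 -144.1   12.8] rot [180.  -0.  -1.]
turn first [ 1.000e-04 -2.000e-04 -1.724e-01] then shift (post-turn axes) [-3.356 -3.209 -2.18 ]
```

```bash
python3 -m creep '0 0 0 0 0 0;0 0 0 0 0 0;0 0 0 0 0 0;0 0 -0.5 0 0 0;0 0 -0.8 0 0 0;0 0 -0.8 0 0 0;0 0 -0.8 0 0 0;0 0 0 0 0 0' 0.45 && python3 -m creep '0 0 0 0 0 -0.044;0 0 0 0 0 -0.044;0 0 0 0 0 -0.044;0 0 0 0 0 -0.04;-0.5 -0.5 0 0 0 0;-0.7 -0.7 0 0 0 0;-0.7 -0.7 0 0 0 0;-0.7 -0.65 0 0 0 0;-0.5 -0.5 0 0 0 0;-0.26 -0.16 0 0 0 0;0 0 0 0 0 0;0 0 0 0 0 0' 0.2
python3 plan.py 471.3 -100 42 30
python3 - <<'E'
from m import *
c=snap('wrist','w3'); print(c['T'][:3,3])
for n in('top','scene'): snap(n,n+'3')
K=c['range_z']>0; q=cloud(c,K); w=q[(q[:,2]>55)&(q[:,2]<72)&(np.hypot(q[:,0]-471,q[:,1]+100)<40)]; print('wheel',rect(w),np.percentile(w[:,2],90))
l=q[(q[:,2]>8)&(q[:,2]<34)&(np.hypot(q[:,0]-471,q[:,1]+100)<70)]; print('body',rect(l))
for n,uv in(('top3',(374,152)),('scene3',(237,204))):
    c=load(n); m=blob(brass(c),uv); p=wpts(c,m,19); print(n,'coupling',rect(p))
E
```

```text
clock: 8.2
eef_pos: [652.8, -144.4, 132.5]
eef_rot: [3.14, -0.006, -0.018]
wrist_force: [0.5, 0.2, -1.2]
finger_gap: 51.8
finger_force: 0.0
clock: 9.7
eef_pos: [471.7, -100.1, 128.2]
eef_rot: [3.141, -0.0, 0.522]
wrist_force: [-0.2, -0.0, -0.6]
finger_gap: 75.2
finger_force: 0.0
t 9.7 gap 75.2 ff 0.0 wf [-0.2 -0.  -0.6] pos [ 471.7 -100.1  128.2] rot [180.   -0.   29.9]
turn first [ 0.0001 -0.0001 -0.0005] then shift (post-turn axes) [-0.008 -0.007  2.156]
[533.2 -64.9 306.9]
wheel (array([470.8, -99.2]), array([44.6, 45.2]), 61.00804138183594) 64.9183733152498
body (array([470. , -99.4]), array([32.7, 94.7]), 21.47610855102539)
top3 coupling (array([ 669.6, -145. ]), array([27.5, 65.8]), 87.8910140991211)
scene3 coupling (array([ 648.8, -143.2]), array([ 41.5, 105.3]), 89.76838684082031)
```

View pics/w3.png

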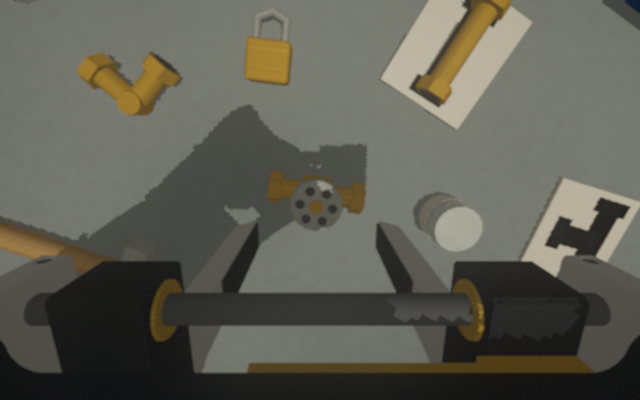

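The wrist view shows the wheel at (317,203) between the open fingers. The coupling lies on its pad, upper right. I'll descend and grip the wheel.

```bash
python3 -m creep '0 0 0.4 0 0 0;0 0 0.6 0 0 0;0 0 0.6 0 0 0;0 0 0.35 0 0 0;0 0 0.15 0 0 0;0 0 0 0 0 0' && python3 -m creep '0 0 0 0 0 0;0 0 0 0 0 0;0 0 0 0 0 0;0 0 0 0 0 0;0 0 0 0 0 0' 1 40 && python3 -m creep '0 0 -0.3 0 0 0;0 0 -0.6 0 0 0;0 0 -0.8 0 0 0;0 0 0 0 0 0;0 0 0 0 0 0' && python3 plan.py 542.8 376 110 100
python3 - <<'E'
from m import *
c=snap('wrist','w4');snap('scene','scene4')
E
```

```text
clock: 10.6
eef_pos: [471.1, -99.8, 44.2]
eef_rot: [-3.142, 0.0, 0.522]
wrist_force: [-0.1, -0.6, 0.2]
finger_gap: 75.3
finger_force: 0.0
clock: 11.22
eef_pos: [471.1, -99.8, 44.5]
eef_rot: [3.141, -0.0, 0.522]
wrist_force: [-1.8, -0.8, 3.9]
finger_gap: 44.8
finger_force: 40.0
clock: 11.85
eef_pos: [470.5, -99.6, 111.3]
eef_rot: [-3.141, 0.001, 0.522]
wrist_force: [-0.3, -0.6, -3.0]
finger_gap: 45.0
finger_force: 40.0
t 11.85 gap 45.0 ff 40.0 wf [-0.3 -0.6 -3. ] pos [470.5 -99.6 111.3] rot [-180.     0.    29.9]
turn first [-4.000e-04  1.000e-04 -3.893e-01] then shift (post-turn axes) [11.396  3.846  0.034]
```

View pics/scene4.png

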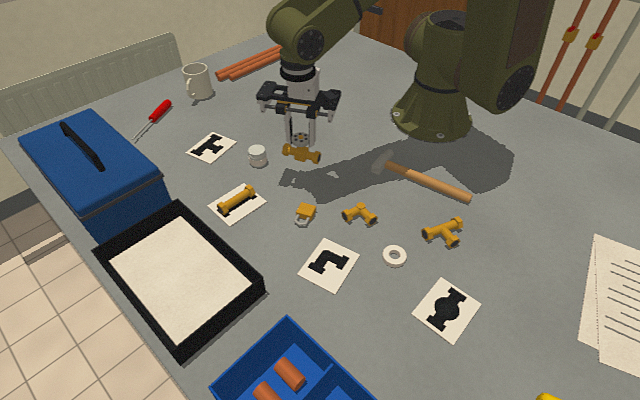

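The scene view shows the valve hanging upright at (302,150), and the coupling on its pad at (237,202). I'll carry the valve to its pad.

```bash
python3 -m creep '0 0 0 0 0 -0.048;0 0 0 0 0 -0.049;0 0 0 0 0 -0.049;0 0 0 0 0 -0.049;0 0 0 0 0 -0.048;0 0 0 0 0 -0.048;0 0 0 0 0 -0.048;0 0 0 0 0 -0.048;0 0 0 0 0 0' && python3 -m creep '0.4 0.13 0 0 0 0;0.8 0.27 0 0 0 0;0.9 0.3 0 0 0 0;0.9 0.3 0 0 0 0;0.9 0.3 0 0 0 0;0.9 0.3 0 0 0 0;0.9 0.3 0 0 0 0;0.9 0.3 0 0 0 0;0.9 0.3 0 0 0 0;0.9 0.3 0 0 0 0;0.9 0.3 0 0 0 0;0.9 0.3 0 0 0 0;0.7 0.25 0 0 0 0;0.3 0.16 0 0 0 0;0 0 0 0 0 0;0 0 0 0 0 0' && python3 plan.py 542.8 376 49.5 99.7
```

```text
clock: 13.08
eef_pos: [470.6, -99.7, 111.4]
eef_rot: [-3.14, -0.001, 1.737]
wrist_force: [0.7, 0.4, -3.7]
finger_gap: 45.3
finger_force: 40.0
clock: 15.08
eef_pos: [546.5, 366.5, 112.1]
eef_rot: [-3.141, 0.0, 1.737]
wrist_force: [0.2, -0.8, -3.4]
finger_gap: 45.5
finger_force: 40.0
t 15.07 gap 45.5 ff 40.0 wf [ 0.2 -0.8 -3.4] pos [546.5 366.5 112.1] rot [-180.     0.    99.5]
turn first [-0.0001  0.0001 -0.001 ] then shift (post-turn axes) [ 0.25  -0.051  1.566]
```

```bash
python3 -m creep '0.25 -0.05 0 0 0 0;0 0 0.4 0 0 0;0 0 0.5 0 0 0;0 0 0.3 0 0 0;0 0 0.15 0 0 0;0 0 0 0 0 0;0 0 0 0 0 0' && python3 plan.py 542.8 376 49.5 99.7
python3 - <<'E'
from m import *
c=snap('wrist','w5')
q=cloud(c,c['range_z']>0); l=q[(np.hypot(q[:,0]-542.8,q[:,1]-376)<60)&(q[:,2]>12)&(q[:,2]<42)]; print(len(l),rect(l)); 
c=snap('top','top5')
q=cloud(c,c['range_z']>0); l=q[(np.hypot(q[:,0]-542.8,q[:,1]-376)<60)&(q[:,2]>22)&(q[:,2]<42)]; print(len(l),rect(l))
E
```

```text
clock: 15.95
eef_pos: [543.3, 377.0, 58.9]
eef_rot: [3.141, -0.0, 1.738]
wrist_force: [-0.2, 0.0, -3.7]
finger_gap: 45.0
finger_force: 40.0
t 15.95 gap 45.0 ff 40.0 wf [-0.2  0.  -3.7] pos [543.3 377.   58.9] rot [179.9  -0.   99.6]
turn first [ 0.0003 -0.0001 -0.0006] then shift (post-turn axes) [-0.023 -0.016  0.234]
2209 (array([541.8, 379.9]), array([95.5, 32.3]), 5.102840900421143)
161 (array([546.7, 363.7]), array([94.7, 24.7]), 12.07277774810791)
```

View pics/w5.png

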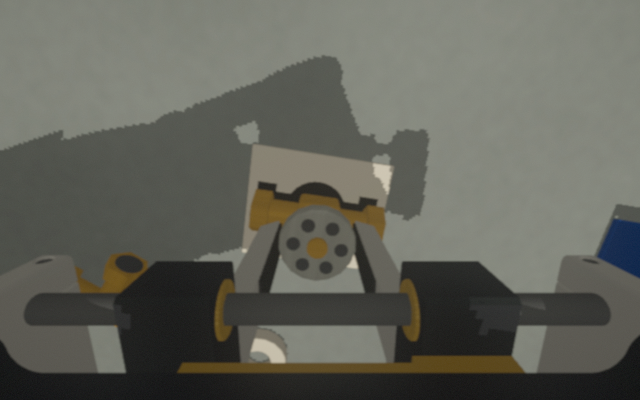

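The wrist view shows the valve just above its pad, aligned to within a few degrees (nuts at about (265,205) and (375,220)). I'll trim slightly, set it down and release.

```bash
python3 -m creep '-0.04 -0.02 0 0 0 0.014;0 0 0.1 0 0 0;0 0 0.08 0 0 0;0 0 0.04 0 0 0;0 0 0 0 0 0;0 0 0 0 0 0' && python3 plan.py 542.8 376 49.5 99.7
```

```text
clock: 16.8
eef_pos: [542.4, 375.2, 49.6]
eef_rot: [-3.142, -0.0, 1.694]
wrist_force: [-2.0, -1.2, 0.2]
finger_gap: 44.8
finger_force: 40.0
t 16.8 gap 44.8 ff 40.0 wf [-2.  -1.2  0.2] pos [542.4 375.2  49.6] rot [-180.    -0.    97.1]
turn first [ 0.     -0.     -0.0145] then shift (post-turn axes) [0.018 0.013 0.002]
```

```bash
python3 -m creep '0 0 0 0 0 0;0 0 0 0 0 0;0 0 0 0 0 0;0 0 -0.4 0 0 0;0 0 -0.8 0 0 0;0 0 -0.8 0 0 0;0 0 -0.6 0 0 0;0 0 0 0 0 0' 0.2 && python3 plan.py 390.4 288.7 130 66.3
```

```text
clock: 17.8
eef_pos: [543.2, 375.6, 156.3]
eef_rot: [3.138, -0.002, 1.694]
wrist_force: [0.2, 0.5, 0.3]
finger_gap: 74.8
finger_force: 0.0
t 17.8 gap 74.8 ff 0.0 wf [0.2 0.5 0.3] pos [543.2 375.6 156.3] rot [ 1.798e+02 -1.000e-01  9.710e+01]
turn first [ 0.0011 -0.0009  0.171 ] then shift (post-turn axes) [-3.525 -2.624  0.658]
```

```bash
python3 -m creep '0 0 0 0 0 0.043;0 0 0 0 0 0.043;0 0 0 0 0 0.043;0 0 0 0 0 0.042;-0.4 -0.3 0 0 0 0;-0.7 -0.5 0 0 0 0;-0.8 -0.6 0.1 0 0 0;-0.8 -0.6 0.2 0 0 0;-0.6 -0.44 0.2 0 0 0;-0.23 -0.18 0.1 0 0 0;0 0 0 0 0 0;0 0 0 0 0 0' 0.6; python3 plan.py 390.4 288.7 5 66.3
python3 - <<'E'
from m import *
c=snap('wrist','w6'); snap('top','top6')
m=blob(brass(c),proj(c,(390,290,14)),); p=wpts(c,m,14); q=cloud(c,m); q=q[q[:,2]>10]; print(m.sum(),rect(p),p.mean(0),'cloud',rect(q),np.percentile(q[:,2],97))
q=cloud(c,c['range_z']>0); l=q[(np.hypot(q[:,0]-542.8,q[:,1]-376)<70)&(q[:,2]>12)&(q[:,2]<42)]; print('valve',len(l),rect(l))
l=q[(np.hypot(q[:,0]-542.8,q[:,1]-376)<70)&(q[:,2]>60)&(q[:,2]<75)]; print('wheel',len(l),rect(l))
E
```

```text
clock: 19.3
eef_pos: [390.5, 288.5, 129.6]
eef_rot: [3.141, -0.0, 1.157]
wrist_force: [-0.3, 0.6, -0.3]
finger_gap: 37.6
finger_force: 0.0
t 19.3 gap 37.6 ff 0.0 wf [-0.3  0.6 -0.3] pos [390.5 288.5 129.6] rot [180.   -0.   66.3]
turn first [ 0.0001 -0.0002 -0.0001] then shift (post-turn axes) [ 0.004 -0.005  3.115]
2583 (array([385.8, 281.9]), array([57. , 97.5]), 66.28419494628906) [382.4 274.4  14. ] cloud (array([385.8, 282.8]), array([55.4, 92.8]), 66.5197525024414) 28.11237327714263
valve 1876 (array([540.7, 375. ]), array([32.1, 96. ]), 88.49612426757812)
wheel 3094 (array([538.5, 371.1]), array([36.5, 45. ]), 65.10936737060547)
```

View pics/w6.png

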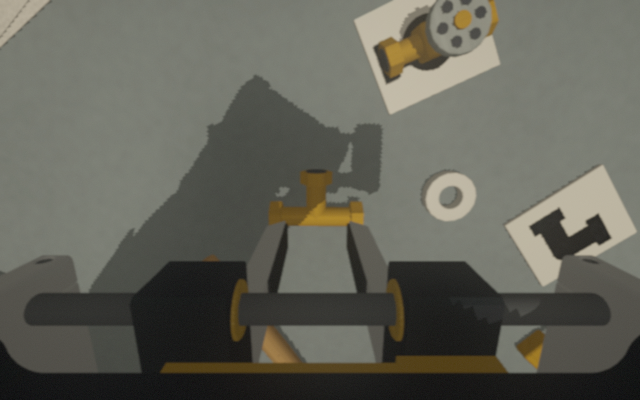

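The wrist view shows the tee (branch at 316,185) square to the fingers, and the valve covering its outline (upper right). I'll go down onto the branch neck.

```bash
python3 -m creep '-0.03 0 0.5 0 0 0;0 0 0.8 0 0 0;0 0 0.8 0 0 0;0 0 0.55 0 0 0;0 0 0.3 0 0 0;0 0 0.12 0 0 0;0 0 0 0 0 0' && python3 -m creep '0 0 0 0 0 0;0 0 0 0 0 0;0 0 0 0 0 0;0 0 0 0 0 0;0 0 0 0 0 0' 1 60 && python3 -m creep '0 0 -0.3 0 0 0;0 0 -0.6 0 0 0;0 0 -0.8 0 0 0;0 0 -0.8 0 0 0;0 0 0 0 0 0;0 0 0 0 0 0' && python3 plan.py 565 -364.4 115 103.4
python3 - <<'E'
from m import *
c=snap('wrist','w7');snap('scene','scene7')
m=blob(brass(c),(316,250)); q=cloud(c,m); l=q[q[:,2]>60]; print(len(l),rect(l),np.percentile(l[:,2],[5,50,95]))
E
```

```text
clock: 20.27
eef_pos: [389.5, 287.1, 7.0]
eef_rot: [3.141, -0.0, 1.157]
wrist_force: [-0.1, 0.1, -0.1]
finger_gap: 37.5
finger_force: 0.0
clock: 20.9
eef_pos: [389.4, 287.1, 7.1]
eef_rot: [3.141, -0.001, 1.157]
wrist_force: [-1.2, -0.9, 5.9]
finger_gap: 18.6
finger_force: 60.0
clock: 21.65
eef_pos: [388.7, 286.6, 105.7]
eef_rot: [-3.141, 0.001, 1.157]
wrist_force: [-0.2, 0.1, -3.4]
finger_gap: 18.5
finger_force: 60.0
t 21.65 gap 18.5 ff 60.0 wf [-0.2  0.1 -3.4] pos [388.7 286.6 105.7] rot [-1.80e+02  1.00e-01  6.63e+01]
turn first [-0.0003  0.0003 -0.2061] then shift (post-turn axes) [-16.853   0.515  -0.233]
3263 (array([386.2, 282.7]), array([54.4, 31.6]), 65.23758697509766) [115.5 121.4 126.6]
```

View pics/w7.png

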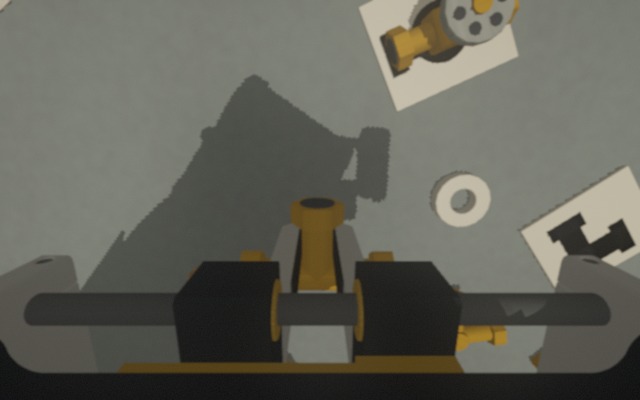

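The tee hangs level from its branch at (317,240). I'll carry it to its pad.

```bash
python3 -m creep '0 0 0 0 0 -0.041;0 0 0 0 0 -0.041;0 0 0 0 0 -0.041;0 0 0 0 0 -0.042;0 0 0 0 0 -0.041;-0.4 0.01 0 0 0 0;-0.7 0.02 0 0 0 0;-0.9 0.03 0 0 0 0;-0.9 0.03 0 0 0 0;-0.9 0.03 0 0 0 0;-0.9 0.03 0 0 0 0;-0.9 0.03 0 0 0 0;-0.9 0.03 0 0 0 0;-0.9 0.03 0 0 0 0;-0.9 0.03 0 0 0 0;-0.9 0.03 0 0 0 0;-0.9 0.03 0 0 0 0;-0.9 0.03 0 0 0 0;-0.9 0.03 0 0 0 0;-0.9 0.03 0 0 0 0' && python3 -m creep '-0.9 0.03 0 0 0 0;-0.9 0.03 0 0 0 0;-0.8 0.03 0 0 0 0;-0.6 0.02 0 0 0 0;-0.4 0.02 0 0 0 0;0 0 0 0 0 0;0 0 0 0 0 0' && python3 plan.py 565.2 -365.3 12.3 103.4
```

```text
clock: 24.25
eef_pos: [523.3, -209.2, 105.9]
eef_rot: [-3.14, -0.001, 1.8]
wrist_force: [0.8, 0.8, -1.9]
finger_gap: 18.6
finger_force: 60.0
clock: 25.12
eef_pos: [561.7, -345.9, 106.1]
eef_rot: [-3.141, -0.001, 1.803]
wrist_force: [0.4, 0.2, -3.6]
finger_gap: 18.7
finger_force: 60.0
t 25.12 gap 18.7 ff 60.0 wf [ 0.4  0.2 -3.6] pos [ 561.7 -345.9  106.1] rot [-1.800e+02 -1.000e-01  1.033e+02]
turn first [-0.0002 -0.0003 -0.0006] then shift (post-turn axes) [-0.492 -0.028  2.345]
```

```bash
python3 -m creep '-0.3 -0.02 0.2 0 0 0;-0.19 -0.01 0.5 0 0 0;0 0 0.6 0 0 0;0 0 0.4 0 0 0;0 0 0.25 0 0 0;0 0 0 0 0 0' && python3 plan.py 565.2 -365.3 12.3 103.4
python3 - <<'E'
from m import *
c=snap('wrist','w8')
E
```

```text
clock: 25.88
eef_pos: [565.5, -365.4, 28.0]
eef_rot: [-3.141, -0.001, 1.804]
wrist_force: [0.3, 0.3, -3.5]
finger_gap: 18.2
finger_force: 60.0
t 25.88 gap 18.2 ff 60.0 wf [ 0.3  0.3 -3.5] pos [ 565.5 -365.4   28. ] rot [-180.    -0.   103.4]
turn first [-0.0002 -0.0002 -0.0001] then shift (post-turn axes) [ 0.005 -0.007  0.392]
```

View pics/w8.png

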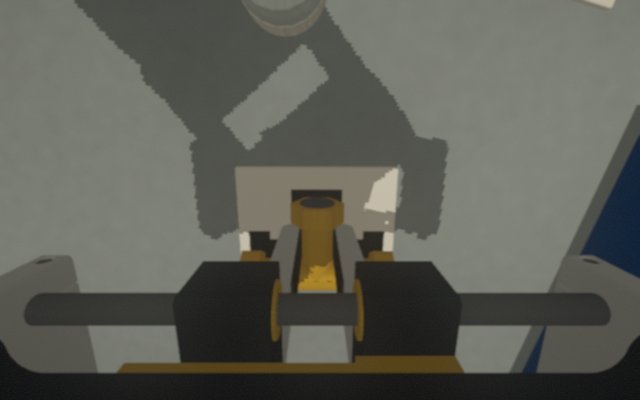

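The tee sits above its outline, with the branch end at (317,205) over the printed nut at (317,195). I'll lower it.

```bash
python3 -m creep '0 0 0.2 0 0 0;0 0 0.1 0 0 0;0 0 0.06 0 0 0;0 0 0.03 0 0 0;0 0 0 0 0 0;0 0 0 0 0 0' && python3 plan.py 565.2 -365.3 12.1 103.4
```

```text
clock: 26.68
eef_pos: [565.8, -365.6, 13.2]
eef_rot: [3.141, 0.0, 1.804]
wrist_force: [-0.1, -0.8, -2.9]
finger_gap: 18.5
finger_force: 60.0
t 26.68 gap 18.5 ff 60.0 wf [-0.1 -0.8 -2.9] pos [ 565.8 -365.6   13.2] rot [180.    0.  103.4]
turn first [ 0.0001  0.0001 -0.0002] then shift (post-turn axes) [ 0.011 -0.012  0.027]
```

```bash
python3 -m creep '0 0 0.03 0 0 0;0 0 0 0 0 0;0 0 0 0 0 0' && python3 -m creep '0 0 0 0 0 0;0 0 0 0 0 0;0 0 0 0 0 0;0 0 -0.4 0 0 0;0 0 -0.8 0 0 0;0 0 -0.8 0 0 0;0 0 -0.8 0 0 0;0 0 0 0 0 0' 0.6 && python3 plan.py 469.2 115.6 130 73.2
```

```text
clock: 27.05
eef_pos: [565.8, -365.6, 12.2]
eef_rot: [3.141, 0.0, 1.804]
wrist_force: [-1.2, 1.2, 1.7]
finger_gap: 18.7
finger_force: 60.0
clock: 28.05
eef_pos: [566.7, -366.3, 127.8]
eef_rot: [3.138, 0.004, 1.804]
wrist_force: [-0.0, -0.1, -0.1]
finger_gap: 37.7
finger_force: 0.0
t 28.05 gap 37.7 ff 0.0 wf [-0.  -0.1 -0.1] pos [ 566.7 -366.3  127.8] rot [179.8   0.3 103.4]
turn first [0.0015 0.0011 0.1676] then shift (post-turn axes) [10.829 -5.816 -0.055]
```

```bash
python3 -m creep '0 0 0 0 0 0.042;0 0 0 0 0 0.042;0 0 0 0 0 0.042;0 0 0 0 0 0.042;0.4 -0.2 0 0 0 0;0.7 -0.38 0 0 0 0;0.8 -0.43 0 0 0 0;0.8 -0.43 0 0 0 0;0.8 -0.43 0 0 0 0;0.8 -0.43 0 0 0 0;0.8 -0.43 0 0 0 0;0.8 -0.43 0 0 0 0;0.8 -0.43 0 0 0 0;0.8 -0.43 0 0 0 0;0.8 -0.43 0 0 0 0;0.8 -0.43 0 0 0 0;0.8 -0.43 0 0 0 0;0.6 -0.35 0 0 0 0;0.3 -0.16 0 0 0 0' && python3 -m creep '0 0 0 0 0 0;0 0 0 0 0 0' && python3 plan.py 469.2 115.6 5 73.2
python3 - <<'E'
from m import *
c=snap('wrist','w9'); snap('top','top9')
m=blob(brass(c),proj(c,(475,98,14))); p=wpts(c,m,14); q=cloud(c,m); q=q[q[:,2]>10]; print(m.sum(),rect(p),p.mean(0),'cloud',rect(q),np.percentile(q[:,2],97))
print('proj corner,xnut,ynut',proj(c,(462,92,14)),proj(c,(507,78.5,14)),proj(c,(475.5,137,14)))
E
```

```text
clock: 30.42
eef_pos: [467.7, 116.4, 123.6]
eef_rot: [-3.141, 0.0, 1.278]
wrist_force: [0.2, 0.4, -0.6]
finger_gap: 37.5
finger_force: 0.0
clock: 30.68
eef_pos: [468.4, 114.7, 123.8]
eef_rot: [-3.141, 0.0, 1.276]
wrist_force: [-0.5, -0.3, -0.3]
finger_gap: 37.6
finger_force: 0.0
t 30.68 gap 37.6 ff 0.0 wf [-0.5 -0.3 -0.3] pos [468.4 114.7 123.8] rot [-180.     0.    73.1]
turn first [-0.      0.     -0.0006] then shift (post-turn axes) [0.028 0.011 2.969]
1981 (array([480.9, 104.1]), array([62. , 61.2]), 80.84428405761719) [474.5 100.   14. ] cloud (array([480.9, 106.5]), array([58.9, 58.5]), 83.0087661743164) 28.169103280544864
proj corner,xnut,ynut [318.1 215. ] [364.4 214.9] [317.9 169.1]
```

View pics/w9.png

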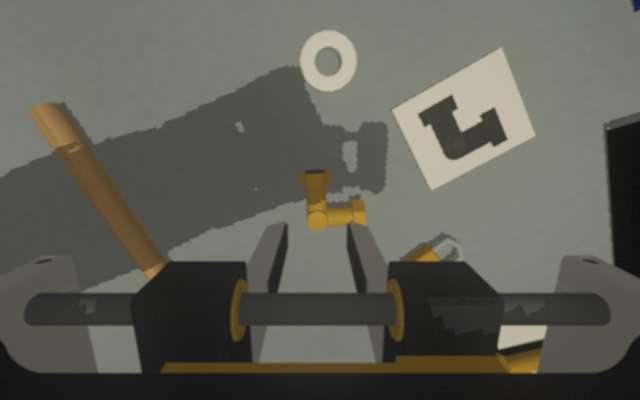

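The wrist view shows the elbow corner at (317,217), its y leg up to (315,175) and its x leg right to (360,213). I'll measure the leg directions more closely.

Run:
```python
from m import *
for f,uv in(('w9',(330,205)),('top9',(275,219)),('scene0',(360,214))):
    c=load(f); q=cloud(c,blob(brass(c),uv)); q=q[q[:,2]>16]; o=np.array([462.,92]); 
    for it in range(6):
        th=np.radians(73.2) if it==0 else th
        ey=np.array([np.cos(th),np.sin(th)]); ex=np.array([ey[1],-ey[0]])
        d=q[:,:2]-o; a=d@ex; b=d@ey
        Y=(b>13)&(abs(a)<18); X=(a>13)&(abs(b)<18)
        def mid(s,t): # midline: midpoint of t-extent in bins of s
            r=[]
            for lo in range(14,46,4):
                k=(s>=lo)&(s<lo+4)
                if k.sum()>3: r.append((s[k].mean(),(t[k].min()+t[k].max())/2))
            return np.polyfit(*np.array(r).T,1)
        py=mid(b[Y],a[Y]); px=mid(a[X],b[X])
        th+=((px[0]-py[0])/2)
        o=o+ex*py[1]+ey*px[1]
    print(f,'corner',o,'yleg deg',np.degrees(th),'slopes',px,py,'ends',np.percentile(a,99.5),np.percentile(b,99.5))
```

```text
w9 corner [459.7  87.6] yleg deg 81.43696148597729 slopes [0.1 0. ] [ 0.1 -0. ] ends 46.79062479401309 50.058310598034595Traceback (most recent call last):
  File "<stdin>", line 15, in <module>
  File "<stdin>", line 14, in mid
TypeError: polyfit() missing 2 required positional arguments: 'y' and 'deg'
```

The y leg lies at 73–75°. The x-leg reading is biased because the finger hides part of it. I'll grip the y leg at yaw 73.

```bash
python3 -m creep '0.03 0.01 0.4 0 0 0;0 0 0.8 0 0 0;0 0 0.8 0 0 0;0 0 0.5 0 0 0;0 0 0.3 0 0 0;0 0 0.12 0 0 0;0 0 0 0 0 0' && python3 -m creep '0 0 0 0 0 0;0 0 0 0 0 0;0 0 0 0 0 0;0 0 0 0 0 0;0 0 0 0 0 0' 1 60 && python3 -m creep '0 0 -0.3 0 0 0;0 0 -0.6 0 0 0;0 0 -0.8 0 0 0;0 0 -0.6 0 0 0;0 0 0 0 0 0;0 0 0 0 0 0' && python3 plan.py 606.8 141 60 102.8
python3 - <<'E'
from m import *
c=snap('wrist','w10');s=manip.read_state()
m=blob(brass(c),(316,240)); q=cloud(c,m); l=q[q[:,2]>60]; e=np.array([np.cos(s['eef_rot'][2]),np.sin(s['eef_rot'][2])])
d=(l[:,:2]-s['eef_pos'][:2])@e; print('y-leg end beyond TCP',np.percentile(d,[1,99,99.8]),'z',np.percentile(l[:,2],[5,50,95]))
E
```

```text
clock: 31.65
eef_pos: [469.1, 116.4, 7.1]
eef_rot: [3.141, -0.0, 1.276]
wrist_force: [-0.2, -0.8, 0.6]
finger_gap: 37.5
finger_force: 0.0
clock: 32.28
eef_pos: [469.4, 116.5, 7.5]
eef_rot: [3.141, -0.0, 1.276]
wrist_force: [-0.5, 0.0, 5.5]
finger_gap: 18.7
finger_force: 60.3
clock: 33.02
eef_pos: [468.5, 116.4, 98.2]
eef_rot: [-3.14, 0.001, 1.276]
wrist_force: [0.2, 0.7, -2.5]
finger_gap: 18.3
finger_force: 60.3
t 33.02 gap 18.3 ff 60.3 wf [ 0.2  0.7 -2.5] pos [468.5 116.4  98.2] rot [-179.9    0.    73.1]
turn first [-4.000e-04  1.000e-04 -1.648e-01] then shift (post-turn axes) [-0.165  3.509  0.956]
y-leg end beyond TCP [-30.4  20.8  27.2] z [107.8 114.4 118.8]
```

View pics/w10.png

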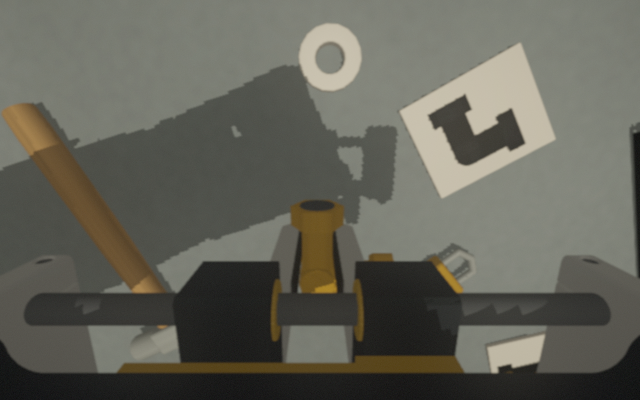

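The elbow is held level, with its nut end at (317,205) in the same place as the tee's was. I'll carry it to its pad.

```bash
python3 -m creep '0 0 0 0 0 -0.041;0 0 0 0 0 -0.041;0 0 0 0 0 -0.041;0 0 0 0 0 -0.042;0 0.3 0 0 0 0;-0.03 0.5 0 0 0 0;-0.03 0.7 0 0 0 0;-0.03 0.7 0 0 0 0;-0.03 0.6 0.1 0 0 0;-0.03 0.4 0.3 0 0 0;0 0.3 0.4 0 0 0;0 0 0.4 0 0 0;0 0 0.4 0 0 0;0 0 0.15 0 0 0;0 0 0 0 0 0;0 0 0 0 0 0' && python3 plan.py 606.8 140.8 12.2 102.8
python3 - <<'E'
from m import *
snap('wrist','w11')
E
```

```text
clock: 35.08
eef_pos: [607.2, 141.7, 29.8]
eef_rot: [3.14, 0.0, 1.795]
wrist_force: [-0.6, -0.9, -0.7]
finger_gap: 18.9
finger_force: 60.3
t 35.08 gap 18.9 ff 60.3 wf [-0.6 -0.9 -0.7] pos [607.2 141.7  29.8] rot [179.9   0.  102.8]
turn first [0.0004 0.     0.0001] then shift (post-turn axes) [-0.021 -0.014  0.44 ]
```

View pics/w11.png

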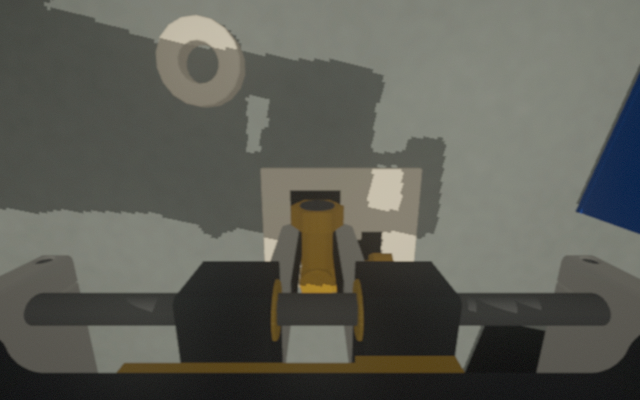

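The elbow sits above its outline, with its nut at (317,205) and the printed end just ahead at (315,195). I'll lower it, release and check.

```bash
python3 -m creep '-0.02 -0.01 0.2 0 0 0;0 0 0.12 0 0 0;0 0 0.07 0 0 0;0 0 0.04 0 0 0;0 0 0 0 0 0;0 0 0 0 0 0' && python3 -m creep '0 0 0 0 0 0;0 0 0 0 0 0;0 0 0 0 0 0;0 0 -0.4 0 0 0;0 0 -0.8 0 0 0;0 0 -0.8 0 0 0;0 0 -0.8 0 0 0;-0.6 0.6 -0.6 0 0 0;-0.8 0.8 -0.2 0 0 0;-0.8 0.8 0 0 0 0;-0.8 0.8 0 0 0 0;-0.6 0.6 0 0 0 0;0 0 0 0 0 0' 0.6
python3 - <<'E'
from m import *
snap('top','top12')
for n,L in(('top',{'tee':(467,183),'elbow':(261,162),'valve':(163,196),'coupling':(374,152)}),('scene',{'tee':(211,148),'elbow':(329,264),'valve':(447,311),'coupling':(237,204)})):
    c=snap(n,n+'12'); b=brass(c)
    for k in L:
        u,v=L[k]; R=np.zeros(b.shape,bool); R[v-40:v+41,u-40:u+41]=1
        m=R&b; q=cloud(c,m); q=q[(q[:,2]>16)&(q[:,2]<39)]; print(n,k,len(q),*rect(q),'ztop',np.percentile(q[:,2],[50,95]))
E
```

```text
clock: 35.88
eef_pos: [606.5, 140.8, 12.5]
eef_rot: [-3.141, -0.0, 1.795]
wrist_force: [-6.0, -0.9, 7.0]
finger_gap: 18.7
finger_force: 60.6
clock: 37.5
eef_pos: [779.8, 30.7, 155.4]
eef_rot: [-3.141, 0.0, 1.793]
wrist_force: [-0.7, 0.5, 1.1]
finger_gap: 37.4
finger_force: 0.0
top tee 455 [ 566.2 -370.8] [93.1 56.1] 12.428153991699219 ztop [27.8 33.7]Traceback (most recent call last):
  File "<stdin>", line 7, in <module>
    return _quantile_unchecked(
        a, q, axis, out, overwrite_input, method, keepdims, weights)
    return _ureduce(a,
                    func=_quantile_ureduce_func,
    ...<5 lines>...
                    overwrite_input=overwrite_input,
                    method=method)
    r = func(a, **kwargs)
    result = _quantile(arr,
                       quantiles=q,
    ...<2 lines>...
                       out=out,
                       weights=wgt)
    slices_having_nans = np.isnan(arr[-1, ...])
                                  ~~~^^^^^^^^^
IndexError: index -1 is out of bounds for axis 0 with size 0
```

View pics/top12.png

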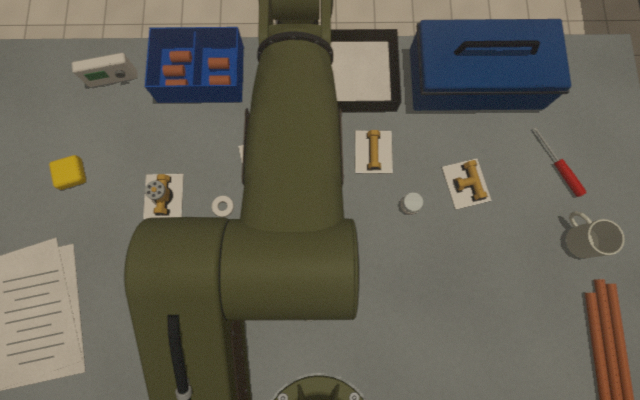

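The top view shows the tee, coupling and valve on their outlines at (470,180), (374,150) and (160,195). The arm hides the elbow, so I'll move it clear and check by numbers.

```bash
python3 plan.py 420 -200 200 102.8
```

```text
t 37.6 gap 37.8 ff 0.0 wf [-0.3 -0.5  0. ] pos [778.7  32.7 156.3] rot [180.   -0.  102.8]
turn first [ 0.     -0.      0.0002] then shift (post-turn axes) [ -3.685 -10.034  -1.093]
```

```bash
python3 -m creep '0 -0.4 -0.4 0 0 0;0 -0.6 -0.5 0 0 0;-0.2 -0.8 -0.2 0 0 0;-0.3 -0.8 0 0 0 0;-0.3 -0.8 0 0 0 0;-0.3 -0.8 0 0 0 0;-0.3 -0.8 0 0 0 0;-0.4 -0.8 0 0 0 0;-0.4 -0.8 0 0 0 0;-0.4 -0.8 0 0 0 0;-0.4 -0.8 0 0 0 0;-0.4 -0.8 0 0 0 0;-0.3 -0.6 0 0 0 0;0 -0.4 0 0 0 0;0 0 0 0 0 0;0 0 0 0 0 0'
python3 - <<'E'
from m import *
for n,L in(('top',{'tee':(467,183),'elbow':(261,162),'valve':(163,196),'coupling':(374,152)}),('scene',{'tee':(211,148),'elbow':(329,264),'valve':(447,311),'coupling':(237,204)})):
    c=snap(n,n+'13'); b=brass(c)
    for k in L:
        u,v=L[k]; R=np.zeros(b.shape,bool); R[v-40:v+41,u-40:u+41]=1
        q=cloud(c,R&b); q=q[(q[:,2]>16)&(q[:,2]<39)]
        if len(q)>9: print(n,k,len(q),*rect(q),'mean',q.mean(0)[:2],'ztop',np.percentile(q[:,2],[50,95]))
        else: print(n,k,'hidden')
    q=cloud(c,c['range_z']>0); w=q[(np.hypot(q[:,0]-542.8,q[:,1]-376)<40)&(q[:,2]>57)&(q[:,2]<78)]; print('wheel',rect(w),np.percentile(w[:,2],90))
print(manip.read_state()['clock'])
E
```

```text
clock: 39.6
eef_pos: [422.3, -200.1, 200.1]
eef_rot: [3.141, 0.0, 1.796]
wrist_force: [0.8, 0.3, 0.9]
finger_gap: 37.5
finger_force: 0.0
top tee 143 [ 593.6 -379.4] [45.  22.9] 11.245405197143555 mean [ 598.3 -379.9] ztop [27.4 34.1]
top elbow 339 [623.4 133.9] [63.  59.6] 11.570019721984863 mean [619.9 128.9] ztop [28.5 33.8]
top valve 285 [543.3 372.2] [30.4 94.9] 89.52072143554688 mean [539.1 368.9] ztop [28.2 34.7]
top coupling 315 [ 650.5 -143.8] [28.3 94.5] 89.35163879394531 mean [ 652.1 -143.8] ztop [28.2 33.5]
wheel (array([542.6, 373.4]), array([44.6, 45.1]), 13.935370445251465) 71.6349383795316
scene tee 341 [ 606.1 -282.6] [282.8  91.9] 71.5287857055664 mean [ 573.5 -356.5] ztop [28.  33.6]
scene elbow 431 [627.5 137. ] [55.8 62.6] 12.649027824401855 mean [624.5 134.4] ztop [28.7 33.7]
scene valve 343 [542.6 376.4] [31.2 94.1] 88.90211486816406 mean [567.5 377.6] ztop [29.8 34.7]
scene coupling 343 [ 650.9 -140.3] [31.  93.5] 86.81953430175781 mean [ 652.2 -137.7] ztop [27.1 33.5]
wheel (array([543., 377.]), array([44.2, 45.3]), 43.64371109008789) 70.95085623792495
39.7
```

Both views put all four within about 3 mm and 2° of their outlines, with tops at about 33 mm, so each rests on its pad. I'll hand in.

```bash
python3 -c "
from cell import manip; print(manip.sign_off())"
```

```text
the job is handed in; nothing more can be done
None
```

The elbow, tee, coupling and valve each lie flat on their own pad, within a few mm and about 2° of their outlines by my last camera measurements; the job was handed in at about 40 s, with no verdict returned.

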